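# Change the tracer bottle behind the shielding bricks

### The arm

A 6-joint arm with a two-finger parallel gripper is mounted at the origin on a cart in front of the work surface, level with it; the furniture and walls round the work are solid. World frame = base frame: x ahead of the robot, y to its left, z up, the work surface at z = 0. Lengths are in m, angles in rad, forces in N, time in s.
With the tool pointing down it reaches from about 0.35 to 0.85 m from the base axis. Payload 8.1 kg.
Tool frame: the origin (TCP) lies at the very end of the fingers, on their centre line; the grasp point (between the pads) lies 19 mm behind it; z points along the fingers, y is the line along which they close (so a half turn about z gives the same grasp; the last joint's range is limited). The gripper opens to 85 mm and grips with 20 to 120 N. Pads are 22 mm wide; open, the fingers measure 114 mm over their backs; the gripper's body (76 mm by 85 mm) begins 54 mm behind the grasp point. The pads swing forward as they close: fully open they stand 13 mm farther back than shut.
Start: joints at [-1.377, 0.13, 1.488, -0, 1.523, -0.085], TCP at [0.165, -0.577, 0.231] pointing down, gripper open.
Joint ranges: [-2.96, 2.96], [-0.89, 2.26], [0.02, 2.5], [-1.34, 4.48], [0, 2.73], [-2.66, 2.66]. Speed limits (rad/s): [2.39, 2.39, 2.79, 3.14, 3.14, 3.14].

### API

Orientations are given as a rotation vector (axis times angle).
In Python, from cell import arm gives the robot as it stands.
- The arm moves only by the shell command python3 -m crank 'ROWS' [FORCE]. ROWS is JSON, a list of rows, each a list of 5 numbers: the shift along the tool's x, y, z in cm, then the turn about the tool's z in degrees, then the closure in counts, from 0 (fully open) to 255 (shut). A call has 1 to 12 rows; each row is the pose to reach, as a shift and turn from the pose commanded when the call began, along the tool's axes at that moment; what a row does not reach only later rows make up. A row lasts 1/8 s, in which the tool goes at most 62.5 mm and 10.7 degrees, less where a joint would pass 70% of its speed; a pose out of reach is approached as far as the arm can. A call with a gripper value outside its range is refused whole. The fingers move at their own pace and stop on an object; FORCE is the grip in N (left out, the last holds). Time passes only in rows, so rows that repeat a pose let the fingers close. It gives the time, the measured TCP pose, the force, the opening and the grip force at its end, in the units of the state.
- arm.state(): the state, without advancing time (a new reading comes with each control period).
- arm.grab_frame(name): name is "scene" or "side" or "wrist"; returns the picture (480x640x3 uint8, blue, green, red); there is no depth.
- arm.get_calibration(name): a dict with "K" (3x3 intrinsics, pixels), "R" (3x3) and "t" (3): a world point X has camera coordinates R X + t. Camera axes: x right, y down, z forward; pixel columns grow to the right and rows downward; lengths in m; the calibration is good to about 2 mm. A picture is of the moment at which its call begins: read the wrist's pose just before it. get_calibration takes no time and is no camera call; for the wrist camera it gives the pose at the moment of the call.
- arm.close_job(): hands the job in; it is judged then, once.
The state is a dict: "t": time; "joint_positions": joint angles; "joint_vel": joint speeds; "effort": joint torques, N m; "eef_pos": TCP position; "tool_rot": TCP orientation; "contact_force": force on the tool from outside, world axes, zero at the start; "torque": the same for the moment, N m; "gripper_width": finger opening in m; "grasp_force": force on a finger pad.
Only numpy, scipy, OpenCV 4.12 (cv2) and the standard library are available. Lean on these libraries where they do the work, as an engineer would, in place of code of your own. Each camera call takes 0.05 s, during which the arm holds its last target. There are 200 camera calls.

### The job

The squat clear bottle with the blue cap, walled in by the plastic shielding, is spent and the amber bottle is its replacement. Lift both front bricks out by their bars and park them upright on the rubber mat, stand the spent bottle in the white dish, stand the amber bottle on the ringed spot inside the shielding, then rebuild the front wall: each brick back in its own place, tongue in groove and down on the plate. Keep both bottles upright all the time.

Things in the scene. Friction and masses are not known exactly. Their poses are not given: they have to be found in the camera images.
- castle: Fixed mid-grey plastic shielding enclosure, walls 100 mm high on a 6 mm steel plate. Origin at bench height under the bottle spot (68 mm ring engraved in the plate); x to the closed rear, y left. Inner faces: sides y = +-38, rear x = +66 mm. The loose bricks close the front between fixed pillars: left (y = +80, groove), right (y = -64, tongue). Tongues have 4 mm play in every joint.
- brick_long: Longer grey brick, left in the front wall: 45 (x) by 78 (y), 100 mm high, 0.4 kg. Origin: centre of the block's underside. Round tongue, 13 mm proud, at +y end; groove 27 wide, 20 deep in -y end. Steel lifting bar on top 12 (x) by 50 (y) by 14 high, centre 129 above origin, 22 mm free below. Own place, where it starts: (-60.5, 37, 6) mm in the enclosure's frame, axes parallel.
- brick_short: Shorter grey brick, right in the front wall: 45 (x) by 54 (y), 100 mm high, 0.3 kg. Origin: centre of the block's underside. Same tongue at +y end, groove in -y end. Lifting bar 12 (x) by 40 (y) by 14 mm high, centre 129 mm above origin. Own place, where it starts: (-60.5, -33, 6) mm in the enclosure's frame, axes parallel.
- spent_bottle: Spent bottle: squat, clear, blue cap, 60 mm diameter, 95 high, 0.25 kg. Cap 45 mm diameter, 71 to 95 mm above the origin, does not turn. Origin: centre of underside. Starts on the bottle spot, 8 mm from front bricks and side walls, 36 mm from the rear wall: once both bricks are out, fingers have room only before and behind it (along the enclosure's x).
- fresh_bottle: Fresh bottle: amber, white cap, 45 mm diameter, 91 high, 0.14 kg. Cap 34 mm diameter, 67 to 91 mm above the origin, does not turn. Origin: centre of underside. Stands free on the bench at the start.
- mat: Black rubber parking mat, fixed, 150 (x) by 120 (y) mm, 4 mm thick, lying on the bench. Origin: centre of its underside. Both bricks fit on it side by side, one at x = +38, one at x = -38 mm.
- dish: Low white plastic dish, fixed: outer diameter 94, inner diameter 78 mm, rim 26 mm high, inner floor 5 mm above the bench. Origin: centre of its underside.
Things that resemble listed ones, but are neither listed nor needed, are in the scene too. Leave any green or pink look-alike of the spent_bottle alone.

How it is judged:
On the way, in this order (a step that is already met when the one before it is completed fails the run):
1. both bricks stand upright on the rubber mat, the spent bottle still on its spot (x of brick_long in the frame of mat between -0.07 and 0.07 m and y of brick_long in the frame of mat between -0.055 and 0.055 m and height (world z) of each of brick_long, brick_short below 0.009 m and angle between each of brick_long, brick_short's own z axis and vertical below 0.1 rad and linear speed of each of brick_long, brick_short below 0.03 m/s and x of brick_short in the frame of mat between -0.07 and 0.07 m and y of brick_short in the frame of mat between -0.055 and 0.055 m and horizontal distance between spent_bottle and castle below 0.03 m), for 0.2 s.
2. the spent bottle stands in the dish, let go (horizontal distance between spent_bottle and dish below 0.012 m and height (world z) of spent_bottle below 0.011 m and angle between spent_bottle's own z axis and vertical below 0.1 rad and linear speed of spent_bottle below 0.02 m/s and contact force between the fingers and spent_bottle below 0.05 N), for 0.2 s.
3. the fresh bottle stands on the ringed spot, let go, both bricks not yet back (horizontal distance between fresh_bottle and castle below 0.012 m and z of fresh_bottle in the frame of castle between 0.002 and 0.01 m and angle between fresh_bottle's own z axis and vertical below 0.1 rad and linear speed of fresh_bottle below 0.02 m/s and contact force between the fingers and fresh_bottle below 0.05 N and not (x of brick_long in the frame of castle between -0.0685 and -0.0525 m and y of brick_long in the frame of castle between 0.029 and 0.045 m and z of brick_long in the frame of castle between 0.002 and 0.01 m and angle between the y axis of brick_long and the y axis of castle, either way round below 0.12 rad and angle between brick_long's own z axis and vertical below 0.06 rad and linear speed of brick_long below 0.02 m/s) and not (x of brick_short in the frame of castle between -0.0685 and -0.0525 m and y of brick_short in the frame of castle between -0.041 and -0.025 m and z of brick_short in the frame of castle between 0.002 and 0.01 m and angle between the y axis of brick_short and the y axis of castle, either way round below 0.12 rad and angle between brick_short's own z axis and vertical below 0.06 rad and linear speed of brick_short below 0.02 m/s)), for 0.2 s.
At the end, for the whole second after the job is handed in: Both bricks upright on the plate in their own places (8 mm along and across the wall, 4 mm in height, 0.12 rad yaw); spent bottle upright on the dish floor within 12 mm of its centre; fresh bottle upright on the plate within 12 mm of the spot; all released, at rest (all of step 2 and x of brick_long in the frame of castle between -0.0685 and -0.0525 m and y of brick_long in the frame of castle between 0.029 and 0.045 m and z of brick_long in the frame of castle between 0.002 and 0.01 m and angle between the y axis of each of brick_long, brick_short and the y axis of castle, either way round below 0.12 rad and angle between each of brick_long, brick_short's own z axis and vertical below 0.06 rad and linear speed of each of brick_long, brick_short, fresh_bottle below 0.02 m/s and x of brick_short in the frame of castle between -0.0685 and -0.0525 m and y of brick_short in the frame of castle between -0.041 and -0.025 m and z of brick_short in the frame of castle between 0.002 and 0.01 m and horizontal distance between fresh_bottle and castle below 0.012 m and z of fresh_bottle in the frame of castle between 0.002 and 0.01 m and angle between fresh_bottle's own z axis and vertical below 0.1 rad and contact force between the fingers and brick_long below 0.05 N and contact force between the fingers and brick_short below 0.05 N and contact force between the fingers and fresh_bottle below 0.05 N); the robot touches nothing.
It fails at once if a bottle is tipped (more than 0.5 rad) (angle between any of spent_bottle, fresh_bottle's own z axis and vertical above 0.5 rad).
It also fails if it takes over 144 s, if anything falls off the work surface, if the arm or the gripper's body presses on something with over 40 N, if the wrist force passes 120 N, or if a joint passes its speed limit or range.

## Working session

There is one attempt and no reset: what is moved stays moved. The work goes in short steps, Python scripts to look and compute and a shell command to move; the robot and the scene stay as the last step left them, time stands still between calls to the robot, and variables do not carry over. Pictures are saved under pics/ and viewed, at most 14 in all, crops included, and the job is handed in when it is done.

```bash
mkdir -p pics; ls
python3 - <<'E'
from cell import arm
import cv2
for n in("scene","side"):
    cv2.imwrite(f"pics/{n}0.png",arm.grab_frame(n))
    c=arm.get_calibration(n);print(n,c)
print(arm.state())
E
```

```text
pics
scene {'K': array([[539.66829583,   0.        , 304.47606063],
       [  0.        , 539.66829583, 248.91522484],
       [  0.        ,   0.        ,   1.        ]]), 'R': array([[-0.74391626, -0.6681336 ,  0.01364176],
       [-0.5260878 ,  0.57292688, -0.62847945],
       [ 0.4120925 , -0.47471284, -0.77770656]]), 't': array([0.43876763, 0.29894017, 1.08195213])}
side {'K': array([[570.57832306,   0.        , 316.31231739],
       [  0.        , 570.57832306, 235.69149327],
       [  0.        ,   0.        ,   1.        ]]), 'R': array([[-0.99262303,  0.12011486,  0.01649052],
       [ 0.08727406,  0.80229891, -0.590508  ],
       [-0.08415911, -0.58471264, -0.80686329]]), 't': array([ 0.56427838, -0.04676861,  1.43607139])}
{'t': 0.1, 'joint_positions': array([-1.37739725e+00,  1.31115070e-01,  1.48918844e+00, -1.11634255e-05,
        1.52298979e+00, -8.53961861e-02]), 'joint_vel': array([ 0.00037927, -0.00117027, -0.00287062,  0.00025689, -0.00043385,
        0.00057464]), 'effort': array([ 1.79848324e-03, -5.70949817e+01, -5.01941550e+01, -9.90070703e-05,
        8.02490395e-03,  2.17615315e-05]), 'eef_pos': array([ 0.16504173, -0.57633369,  0.23032183]), 'tool_rot': array([-3.10943758e+00, -4.36278633e-01,  1.61589835e-04]), 'contact_force': array([ 0.8418703 , -0.49625543,  0.08380782]), 'torque': array([ 0.00642549,  0.01016006, -0.02180744]), 'grasp_force': 0.0, 'gripper_width': 0.0858581495074012}
```

View pics/scene0.png

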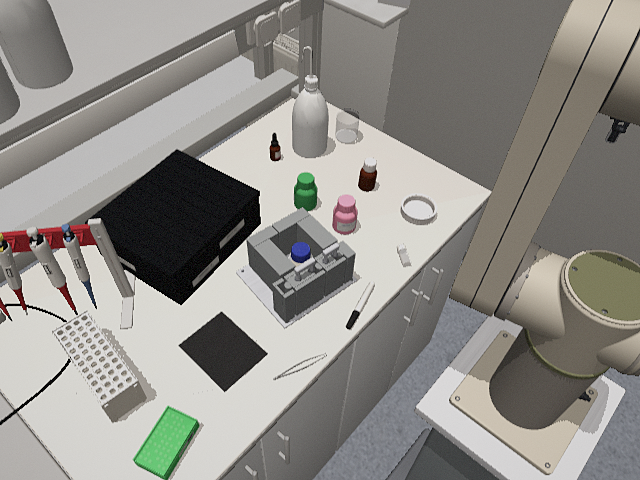

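View pics/side0.png

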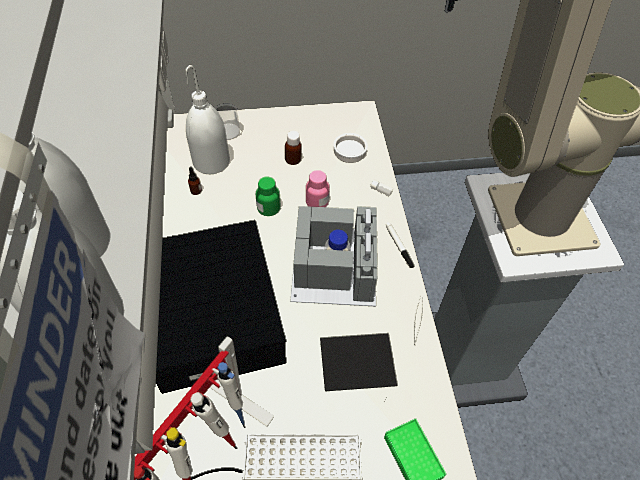

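Both pictures show the enclosure (blue cap at scene (300,252), side (339,240)), mat (223,350)/(358,361) and dish (418,209)/(350,148). Amber candidates: the bottle with the white cap at scene (368,175)/side (293,148), and the dropper bottle with the black cap at (275,147)/(195,181). The white-capped one fits; I'll confirm it in crops.

Run:
```python
import cv2
a=cv2.imread("pics/side0.png");b=cv2.imread("pics/scene0.png")
cv2.imwrite("pics/c1.png",cv2.resize(a[125:325,260:420],None,fx=3,fy=3,interpolation=cv2.INTER_CUBIC))
cv2.imwrite("pics/c2.png",cv2.resize(b[150:325,230:450],None,fx=3.4,fy=3.4,interpolation=cv2.INTER_CUBIC))
```

```text
(no output)
```

View pics/c1.png

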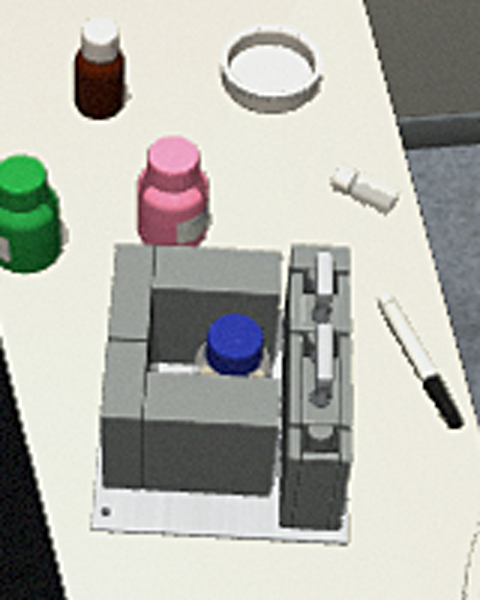

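View pics/c2.png

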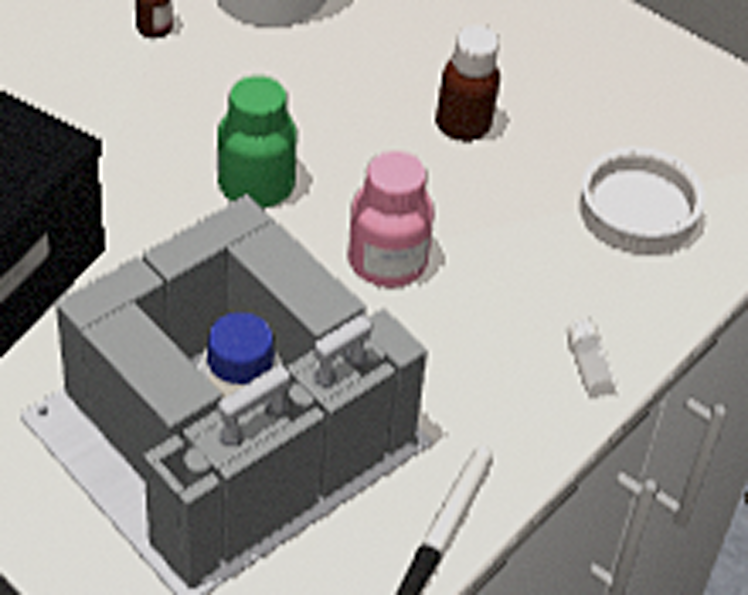

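The white-capped amber bottle (side crop (100,65), scene crop (470,80)) is confirmed as the fresh one. The pink and green look-alikes stand beside the shielding. The bars are at side crop (323,270) and (323,347).

```bash
cat > h.py <<'E'
import numpy as np, cv2
from cell import arm
from scipy.spatial.transform import Rotation as Rn
def plane(c,px,z):
    "pixel -> world point on height z"
    d=c["R"].T@np.linalg.solve(c["K"],[px[0],px[1],1.]); o=-c["R"].T@c["t"]
    return o+d*(z-o[2])/d[2]
def tri(c1,p1,c2,p2):
    P=[c["K"]@np.c_[c["R"],c["t"]] for c in(c1,c2)]
    X=cv2.triangulatePoints(P[0],P[1],np.array(p1,float),np.array(p2,float))[:,0]
    return X[:3]/X[3]
def go(target,ang=None):
    "tool-frame shift (cm) to a world TCP target and turn (deg) putting tool y (mod 180) at world angle ang"
    s=arm.state();R=Rn.from_rotvec(s["tool_rot"]).as_matrix()
    print("TCP",s["eef_pos"].round(4),"shift cm",(R.T@(np.array(target)-s["eef_pos"])*100).round(2))
    a=np.degrees(np.arctan2(R[1,1],R[0,1]));print("tooly ang",a.round(2),"tilt",R[2].round(4),"q6",s["joint_positions"][5].round(2))
    if ang is not None: print("turn",(-((ang-a+90)%180-90)))
E
python3 - <<'E'
from h import *
S,C=arm.get_calibration("side"),arm.get_calibration("scene")
f=lambda p:(260+p[0]/3,125+p[1]/3); g=lambda p:(230+p[0]/3.4,150+p[1]/3.4)
np.set_printoptions(precision=4,suppress=True)
for n,a,b,z in[("blue",(236,330),(240,328),.101),("fresh",(100,34),(477,40),.091),("dish",(271,64),(643,195),.026),("long",(323,347),(255,390),.142),("short",(323,270),(344,336),.142)]:
    print(n,tri(S,f(a),C,g(b)),plane(S,f(a),z),plane(C,g(b),z))
for a,b in zip([(320,338),(390,334),(397,385),(326,391)],[(222,313),(267,353),(224,388),(180,348)]): print("mat",plane(S,a,.004),plane(C,b,.004))
for a in[(92,528),(349,543)]: print("plate",plane(S,f(a),.006))
for a in[(103,487),(271,494),(115,243),(280,252),(350,248),(348,430)]: print("walltop?",plane(S,f(a),.106))
for a in[(22,412),(190,595)]: print("plateC",plane(C,g(a),.006))
for a in[(62,308),(247,197),(362,303)]: print("walltopC",plane(C,g(a),.106))
go([.5,0,.3])
E
```

```text
blue [0.5308 0.0811 0.1128] [0.529  0.0732 0.101 ] [0.5375 0.0732 0.101 ]
fresh [ 0.5983 -0.2585  0.0917] [ 0.5982 -0.2573  0.091 ] [ 0.5994 -0.2611  0.091 ]
dish [ 0.4433 -0.2738  0.0232] [ 0.4439 -0.2707  0.026 ] [ 0.4423 -0.2717  0.026 ]
long [0.4764 0.1265 0.1429] [0.4762 0.1241 0.142 ] [0.4762 0.1278 0.142 ]
short [0.4643 0.0576 0.142 ] [0.4643 0.0558 0.142 ] [0.4636 0.0594 0.142 ]
mat [0.5933 0.2704 0.004 ] [0.5905 0.2721 0.004 ]
mat [0.4417 0.278  0.004 ] [0.4482 0.2755 0.004 ]
mat [0.45   0.3924 0.004 ] [0.4572 0.3893 0.004 ]
mat [0.5958 0.3885 0.004 ] [0.5918 0.3905 0.004 ]
plate [0.6474 0.1742 0.006 ]
plate [0.459 0.208 0.006]
walltop? [0.6402 0.1998 0.106 ]
walltop? [0.5258 0.2181 0.106 ]
walltop? [ 0.61   -0.0149  0.106 ]
walltop? [0.4858 0.0074 0.106 ]
walltop? [0.4319 0.0092 0.106 ]
walltop? [0.4635 0.1722 0.106 ]
plateC [0.6494 0.172  0.006 ]
plateC [0.4645 0.2002 0.006 ]
walltopC [0.6312 0.142  0.106 ]
walltopC [ 0.609  -0.0128  0.106 ]
walltopC [0.4902 0.0067 0.106 ]
TCP [ 0.165  -0.5763  0.2303] shift cm [ 48.06 -46.2   -6.88]
tooly ang -74.03 tilt [ 0.0001 -0.0017 -1.    ] q6 -0.09
```

```bash
python3 -m crank '[[0,0,-5,0,0],[47.7,-55.8,-5,-64.5,0],[47.7,-55.8,-5,-64.5,0],[47.7,-55.8,-5,-64.5,0],[47.7,-55.8,-5,-64.5,0],[47.7,-55.8,-5,-64.5,0],[47.7,-55.8,-5,-64.5,0],[47.7,-55.8,-5,-64.5,0],[47.7,-55.8,-5,-64.5,0],[47.7,-55.8,-5,-64.5,0],[47.7,-55.8,-5,-64.5,0],[47.7,-55.8,-5,-64.5,0]]' 40
python3 - <<'E'
from h import *
go([.470,.092,.28],-9.5)
E
```

```text
t: 1.6
eef_pos: [0.4511, 0.0507, 0.2812]
tool_rot: [2.398, 2.029, 0.0]
contact_force: [1.5, -1.1, 0.1]
gripper_width: 0.0852
grasp_force: 0.0
TCP [0.4511 0.0507 0.2812] shift cm [4.39 1.18 0.12]
tooly ang -9.51 tilt [-2.e-04  4.e-04 -1.e+00] q6 0.16
turn -0.00919286091264837
```

```bash
python3 -m crank '[[4.4,1.2,0,0,0],[4.4,1.2,0,0,0],[4.4,1.2,0,0,0],[4.4,1.2,0,0,0]]'
python3 - <<'E'
from h import *
go([.470,.092,.28],-9.5)
c=arm.get_calibration("wrist");print(c)
cv2.imwrite("pics/w1.png",arm.grab_frame("wrist"))
np.savez("w1.npz",**c)
E
```

```text
t: 2.1
eef_pos: [0.4697, 0.0889, 0.2813]
tool_rot: [2.4, 2.027, -0.0]
contact_force: [-0.2, -0.4, 0.5]
gripper_width: 0.0853
grasp_force: 0.0
TCP [0.4697 0.0889 0.2813] shift cm [ 0.31 -0.02  0.13]
tooly ang -9.61 tilt [-3.e-04 -0.e+00 -1.e+00] q6 0.25
turn -0.11051354401141111
{'K': array([[369.79556854,   0.        , 320.44479524],
       [  0.        , 369.79556854, 236.26672862],
       [  0.        ,   0.        ,   1.        ]]), 'R': array([[ 0.98595663, -0.16699805,  0.00108015],
       [-0.15875783, -0.93526015,  0.3163612 ],
       [-0.05182148, -0.3120899 , -0.9486382 ]]), 't': array([-0.44897757,  0.10095957,  0.47839649])}
```

View pics/w1.png

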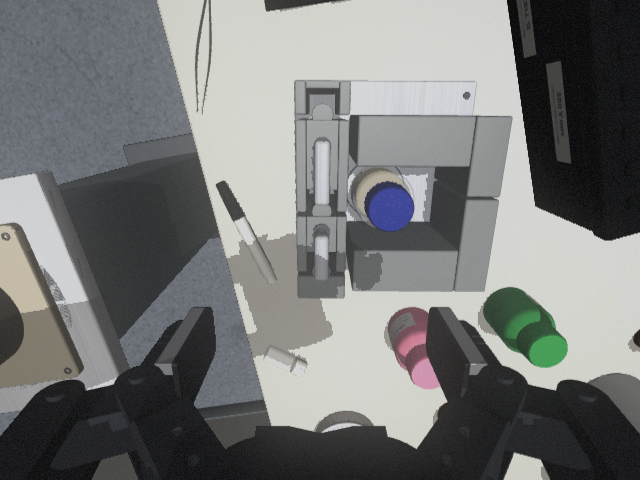

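The wrist view shows the long bar centred near (322,172), the short bar near (321,253), the blue cap at (391,207), and the rear wall edge (511,117)-(488,291).

Run:
```python
from h import *
np.set_printoptions(precision=4,suppress=True)
c=np.load("w1.npz")
for n,p,z in[("long hi",(322,138),.142),("long lo",(321,207),.142),("short hi",(321,228),.142),("short lo",(321,278),.142),("cap",(391,207),.101),("pillL a",(295,82),.106),("pillL b",(349,82),.106),("pillR a",(298,297),.106),("pillR b",(344,297),.106),("rearL",(511,117),.106),("rearR",(486,291),.106),("sideLin",(358,166),.106),("sideRin",(356,250),.106)]: print(n,plane(c,p,z))
img=cv2.imread("pics/w1.png");cv2.imwrite("pics/w1c.png",cv2.resize(img[70:310,280:520],None,fx=2.5,fy=2.5,interpolation=cv2.INTER_CUBIC))
```

```text
long hi [0.482  0.1513 0.142 ]
long lo [0.4726 0.1001 0.142 ]
short hi [0.4698 0.0833 0.142 ]
short lo [0.4625 0.0404 0.142 ]
cap [0.5326 0.0796 0.101 ]
pillL a [0.4678 0.195  0.106 ]
pillL b [0.51   0.1878 0.106 ]
pillR a [0.4349 0.008  0.106 ]
pillR b [0.4782 0.0007 0.106 ]
rearL [0.6364 0.1397 0.106 ]
rearR [ 0.612  -0.0156  0.106 ]
sideLin [0.5081 0.1213 0.106 ]
sideRin [0.496  0.0462 0.106 ]
```

View pics/w1c.png

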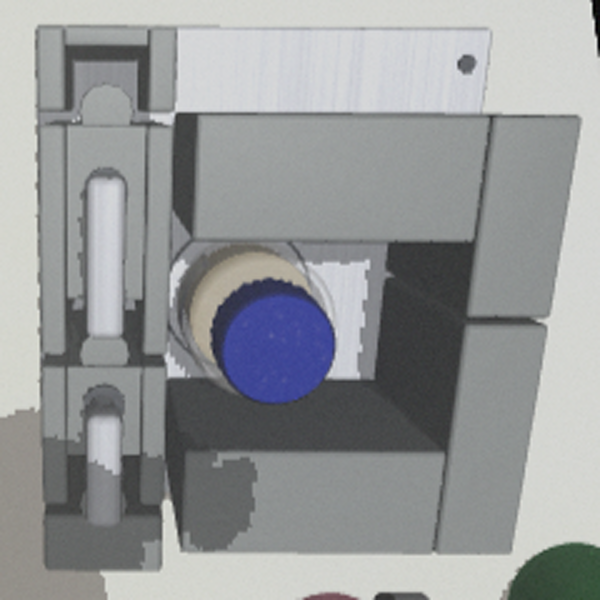

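```bash
python3 - <<'E'
from h import *
go([.4777,.1265,.116],-9.8)
E
python3 -m crank '[[0,0,0,0,130],[0,0,0,0,130]]'
```

```text
TCP [0.4697 0.0888 0.2814] shift cm [ 3.85  0.15 16.54]
tooly ang -9.63 tilt [-1.e-04  2.e-04 -1.e+00] q6 0.25
turn 0.17383892122509792
t: 2.4
eef_pos: [0.4699, 0.0894, 0.2815]
tool_rot: [2.399, 2.028, 0.0]
contact_force: [-0.7, -0.1, 0.0]
gripper_width: 0.0513
grasp_force: 0.0
```

```bash
python3 -m crank '[[3.7,0.1,0,0,130],[3.7,0.1,5,0,130],[3.7,0.1,10,0,130],[3.7,0.1,12,0,130],[3.7,0.1,12,0,130]]';  python3 - <<'E'
from h import *
go([.4777,.1265,.116],-9.8)
E
```

```text
t: 3.02
eef_pos: [0.4755, 0.1259, 0.1593]
tool_rot: [-2.397, -2.028, 0.006]
contact_force: [-1.1, 0.5, 1.1]
gripper_width: 0.0418
grasp_force: 0.0
TCP [0.4755 0.1259 0.1593] shift cm [0.1  0.22 4.33]
tooly ang -9.54 tilt [-0.0013 -0.0039 -1.    ] q6 0.32
turn 0.2614518469113989
```

```bash
python3 -m crank '[[0.1,0.2,2,0,130],[0.1,0.2,4.3,0.2,130],[0.1,0.2,4.3,0.2,130],[0.1,0.2,4.3,0.2,130]]';  python3 - <<'E'
from h import *
go([.4777,.1265,.116],-9.8)
cv2.imwrite("pics/w2.png",cv2.resize(arm.grab_frame("wrist")[100:480,80:600],None,fx=1.5,fy=1.5))
E
```

```text
t: 3.52
eef_pos: [0.4802, 0.127, 0.1202]
tool_rot: [2.401, 2.024, 0.003]
contact_force: [-0.6, -0.4, 0.8]
gripper_width: 0.0422
grasp_force: 0.0
TCP [0.4802 0.127  0.1202] shift cm [-0.09 -0.24  0.42]
tooly ang -9.73 tilt [ 7.0e-04  2.1e-03 -1.0e+00] q6 0.33
turn 0.0709170005089419
```

View pics/w2.png

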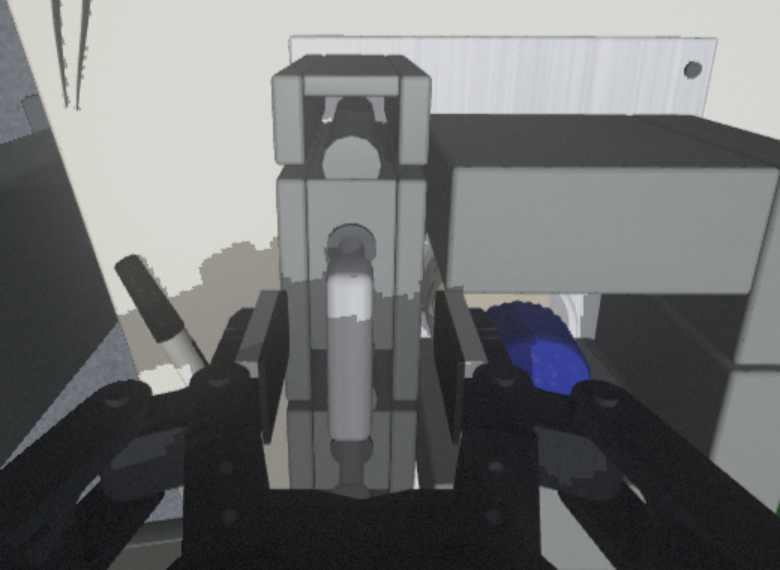

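The bar sits at pixel x=350 between pads at roughly 275 and 450. It's clear of the bottle's cap and about 2 mm off centre, so I'll adjust and grip.

```bash
python3 -m crank '[[-0.1,-0.2,0.4,0,130],[-0.1,-0.2,0.4,0,130],[-0.1,-0.2,0.4,0,130],[-0.1,-0.2,0.4,0,255],[-0.1,-0.2,0.4,0,255],[-0.1,-0.2,0.4,0,255],[-0.1,-0.2,0.4,0,255],[-0.1,-0.2,0.4,0,255]]' 60;  python3 - <<'E'
from h import *
go([.4777,.1265,.216],-9.8);print(arm.state()["eef_pos"],arm.state()["tool_rot"])
E
```

```text
t: 4.58
eef_pos: [0.4772, 0.1262, 0.1145]
tool_rot: [2.402, 2.025, 0.0]
contact_force: [0.7, -1.6, 2.5]
gripper_width: 0.0108
grasp_force: 59.2
TCP [0.4772 0.1262 0.1145] shift cm [  0.04   0.04 -10.15]
tooly ang -9.73 tilt [-0.e+00  5.e-04 -1.e+00] q6 0.32
turn 0.06983332805526743
[0.47724272 0.12616586 0.11449284] [2.40154016e+00 2.02478716e+00 4.53919054e-04]
```

```bash
python3 -m crank '[[0,0,-1,0,255],[0,0,-3,0,255],[0,0,-6,0,255],[0,0,-9,0,255],[0,0,-12,0,255],[0,0,-13,0,255],[0,0,-13,0,255],[0,0,-13,0,255]]' ;  python3 - <<'E'
from h import *
go([.559,.330,.245],-9.8)
E
```

```text
t: 5.58
eef_pos: [0.4761, 0.1261, 0.2425]
tool_rot: [-2.401, -2.024, 0.004]
contact_force: [1.0, 0.3, -4.4]
gripper_width: 0.0109
grasp_force: 58.7
TCP [0.4761 0.1261 0.2425] shift cm [21.49  4.72 -0.28]
tooly ang -9.72 tilt [-9.0e-04 -2.7e-03 -1.0e+00] q6 0.32
turn 0.07603192807526682
```

```bash
python3 -m crank '[[3,0.7,0,0,255],[8,1.8,0,0,255],[13,2.9,0,0,255],[18,4,0,0,255],[21,4.7,0,0,255],[21.5,4.7,0,0,255],[21.5,4.7,4,0,255],[21.5,4.7,8,0,255],[21.5,4.7,10.5,0,255],[21.5,4.7,11.5,0,255],[21.5,4.7,11.5,0,255],[21.5,4.7,11.5,0,255]]' ;  python3 - <<'E'
from h import *
go([.559,.330,.1125],-9.8)
E
```

```text
t: 7.08
eef_pos: [0.5606, 0.3305, 0.1311]
tool_rot: [2.401, 2.024, 0.004]
contact_force: [-0.5, 0.1, -4.0]
gripper_width: 0.0108
grasp_force: 58.8
TCP [0.5606 0.3305 0.1311] shift cm [-0.08 -0.16  1.86]
tooly ang -9.74 tilt [ 0.0014  0.0021 -1.    ] q6 0.62
turn 0.06209579302996815
```

```bash
python3 -m crank '[[0,0,0.8,0,255],[0,0,1.4,0,255],[0,0,1.7,0,255],[0,0,1.9,0,255],[0,0,1.9,0,255],[0,0,1.9,0,255]]' ;  python3 - <<'E'
from h import *
go([.559,.330,.1125],-9.8)
E
```

```text
t: 7.82
eef_pos: [0.5605, 0.3303, 0.1128]
tool_rot: [2.401, 2.024, 0.003]
contact_force: [-4.2, -3.5, 9.2]
gripper_width: 0.0107
grasp_force: 60.7
TCP [0.5605 0.3303 0.1128] shift cm [-0.06 -0.14  0.02]
tooly ang -9.73 tilt [ 9.0e-04  1.9e-03 -1.0e+00] q6 0.62
turn 0.07163438558848156
```

```bash
python3 -m crank '[[0,0,0,0,130],[0,0,0,0,130],[0,0,0,0,130],[0,0,-3,0,130],[0,0,-8,0,130],[-5,-1,-8,0,130],[-11,-2.2,-8,0,130],[-17,-3.2,-8,0,130],[-23,-4.4,-8,0,130],[-28.4,-4.8,-8,0,130],[-28.4,-4.8,-8,0,130],[-28.4,-4.8,-8,0,130]]' ;  python3 - <<'E'
from h import *
go([.4653,.0575,.1145],-9.8)
E
```

```text
t: 9.32
eef_pos: [0.4647, 0.0585, 0.1905]
tool_rot: [2.403, 2.024, 0.001]
contact_force: [-0.2, 0.2, -0.3]
gripper_width: 0.0416
grasp_force: 0.0
TCP [0.4647 0.0585 0.1905] shift cm [-0.09  0.08  7.6 ]
tooly ang -9.78 tilt [ 6.e-04  6.e-04 -1.e+00] q6 0.19
turn 0.01743194769146328
```

```bash
python3 -m crank '[[-0.1,0.1,3,0,130],[-0.1,0.1,5.5,0,130],[-0.1,0.1,7.5,0,130],[-0.1,0.1,7.5,0,130],[-0.1,0.1,7.5,0,130],[-0.1,0.1,7.5,0,255],[-0.1,0.1,7.5,0,255],[-0.1,0.1,7.5,0,255],[-0.1,0.1,7.5,0,255],[-0.1,0.1,7.5,0,255]]' ;  python3 - <<'E'
from h import *
go([.483,.334,.245],-9.8)
cv2.imwrite("pics/w3.png",arm.grab_frame("wrist"))
E
```

```text
t: 10.58
eef_pos: [0.4658, 0.0574, 0.1164]
tool_rot: [2.401, 2.024, 0.002]
contact_force: [-2.1, 1.7, 5.7]
gripper_width: 0.0114
grasp_force: 59.3
TCP [0.4658 0.0574 0.1164] shift cm [ 27.56  -2.97 -12.85]
tooly ang -9.73 tilt [ 6.0e-04  1.5e-03 -1.0e+00] q6 0.18
turn 0.06568299646819753
```

View pics/w3.png

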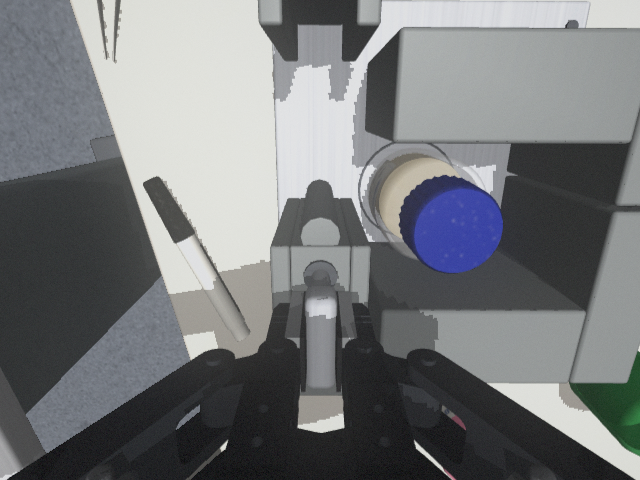

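The short bar is gripped (bar at pixel (320,340)), and the bottle stands undisturbed.

```bash
python3 -m crank '[[0,0,-1,0,255],[0,0,-3,0,255],[0,0,-6,0,255],[0,0,-9,0,255],[0,0,-12,0,255],[0,0,-13,0,255],[3,-0.3,-13,0,255],[8,-0.9,-13,0,255],[13,-1.4,-13,0,255],[18,-1.9,-13,0,255],[23,-2.5,-13,0,255],[27.5,-3,-13,0,255]]' ; python3 -m crank '[[0,0,0,0,255],[0,0,0,0,255]]';  python3 - <<'E'
from h import *
go([.483,.334,.1144],-9.8)
E
```

```text
t: 12.12
eef_pos: [0.4814, 0.3349, 0.2438]
tool_rot: [-2.401, -2.025, 0.003]
contact_force: [0.8, -0.4, -2.4]
gripper_width: 0.0104
grasp_force: 58.8
t: 12.38
eef_pos: [0.4816, 0.3329, 0.244]
tool_rot: [2.401, 2.026, -0.004]
contact_force: [-0.6, 0.8, -2.8]
gripper_width: 0.0108
grasp_force: 58.8
TCP [0.4816 0.3329 0.244 ] shift cm [ 0.16  0.14 12.96]
tooly ang -9.7 tilt [-0.0019 -0.0015 -1.    ] q6 0.69
turn 0.10366231847540064
```

```bash
python3 -m crank '[[0,0,4,0,255],[0,0,8,0,255],[0,0,11,0,255],[0,0,12,0,255],[0,0,12.6,0,255],[0,0,12.9,0,255],[0,0,13,0,255],[0,0,13,0,255],[0,0,13,0,130],[0,0,13,0,130],[0,0,13,0,130],[0,0,13,0,130]]'
python3 - <<'E'
from h import *
go([.483,.334,.1144],-9.8)
E
python3 -m crank '[[0,0,-3,0,130],[0,0,-7,0,130],[-4,0,-11,0,130],[-8,0,-13,0,130],[-8,0,-13,0,130]]'
python3 - <<'E'
from h import *
go([.483,.334,.1144],-9.8)
cv2.imwrite("pics/s2.png",cv2.resize(arm.grab_frame("scene")[180:400,150:450],None,fx=2.6,fy=2.6))
E
```

```text
t: 13.88
eef_pos: [0.4822, 0.3334, 0.1154]
tool_rot: [2.402, 2.025, 0.0]
contact_force: [-0.8, 0.0, 0.7]
gripper_width: 0.042
grasp_force: 0.0
TCP [0.4822 0.3334 0.1154] shift cm [0.07 0.07 0.1 ]
tooly ang -9.73 tilt [ 1.e-04  2.e-04 -1.e+00] q6 0.69
turn 0.07444038457532542
t: 14.5
eef_pos: [0.4697, 0.2531, 0.2482]
tool_rot: [2.403, 2.021, 0.007]
contact_force: [-0.8, 0.1, 0.2]
gripper_width: 0.042
grasp_force: 0.0
TCP [0.4697 0.2531 0.2482] shift cm [ 8.17 -0.13 13.4 ]
tooly ang -9.86 tilt [ 0.0021  0.0042 -1.    ] q6 0.57
turn -0.05742945672849942
```

View pics/s2.png

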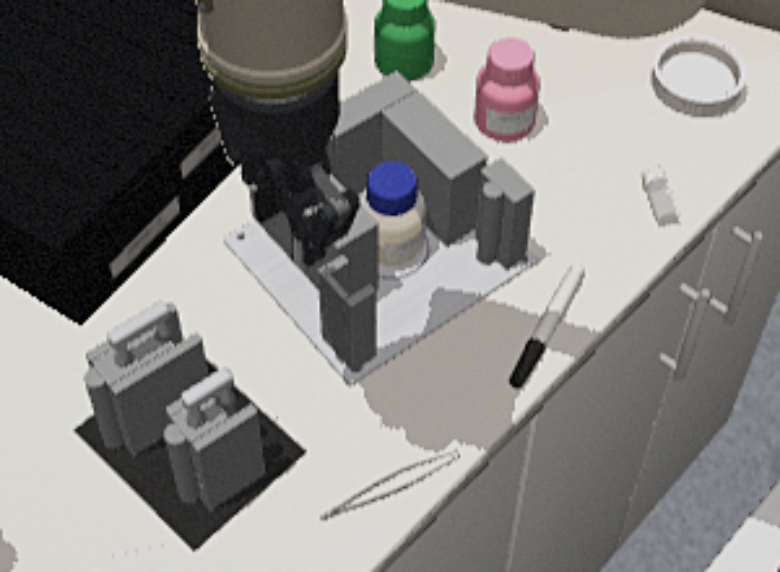

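Both bricks stand on the mat (crop (145,380) and (215,440)), the spent bottle is on its spot, and the front is open.

```bash
python3 - <<'E'
from h import *
go([.5315,.080,.16],-9.8)
E
python3 -m crank '[[-5,3,0,0,70],[-11,6,2,0,70],[-16,8.9,5,0,70],[-18,8.9,8.5,0,70],[-18,8.9,8.5,0,70],[-18,8.9,8.5,0,70]]'
python3 - <<'E'
from h import *
go([.5315,.080,.074],-9.8)
E
```

```text
TCP [0.4692 0.254  0.2466] shift cm [-16.09   9.09   8.66]
tooly ang -9.83 tilt [ 0.0016  0.0022 -1.    ] q6 0.57
turn -0.026198436959901983
t: 15.3
eef_pos: [0.526, 0.0631, 0.1603]
tool_rot: [-2.401, -2.025, 0.0]
contact_force: [0.5, 0.6, 0.2]
gripper_width: 0.0619
grasp_force: 0.0
TCP [0.526  0.0631 0.1603] shift cm [1.76 0.27 8.63]
tooly ang -9.71 tilt [ 5.e-04 -7.e-04 -1.e+00] q6 0.19
turn 0.09081486002426686
```

```bash
python3 -m crank '[[1.8,0.3,0,0,70],[1.8,0.3,3,0,70],[1.8,0.3,4,0,70],[1.8,0.3,4,0,70]]'
python3 - <<'E'
from h import *
go([.5315,.080,.074],-9.8)
cv2.imwrite("pics/w4.png",arm.grab_frame("wrist"))
E
```

```text
t: 15.8
eef_pos: [0.5316, 0.0804, 0.1202]
tool_rot: [-2.4, -2.026, 0.001]
contact_force: [0.4, 0.3, 1.3]
gripper_width: 0.0619
grasp_force: 0.0
TCP [0.5316 0.0804 0.1202] shift cm [-0.04 -0.    4.62]
tooly ang -9.65 tilt [-1.e-04 -1.e-03 -1.e+00] q6 0.22
turn 0.14530610777296715
```

View pics/w4.png

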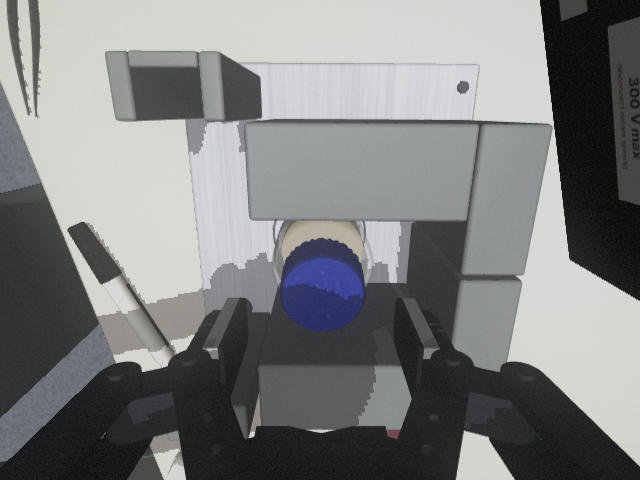

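The cap at (323,290) is centred between the pads, with the walls clear. Descending to grip.

```bash
python3 -m crank '[[0,0,1.5,0,70],[0,0,3,0,70],[0,0,4.6,0,70],[0,0,4.6,0,70],[0,0,4.6,0,70],[0,0,4.6,0,255],[0,0,4.6,0,255],[0,0,4.6,0,255],[0,0,4.6,0,255],[0,0,4.6,0,255]]' 50
python3 - <<'E'
from h import *
go([.443,-.272,.20],-9.8)
E
```

```text
t: 17.1
eef_pos: [0.5326, 0.0793, 0.0753]
tool_rot: [2.401, 2.024, 0.002]
contact_force: [-2.2, -0.8, 4.3]
gripper_width: 0.0433
grasp_force: 51.5
TCP [0.5326 0.0793 0.0753] shift cm [-36.14  -2.88 -12.49]
tooly ang -9.73 tilt [ 3.0e-04  1.6e-03 -1.0e+00] q6 0.22
turn 0.0743083292958886
```

```bash
python3 -m crank '[[0,0,-1,0,255],[0,0,-4,0,255],[0,0,-8,0,255],[0,0,-12,0,255],[0,0,-14,0,255],[0,0,-14,0,255],[-4,-0.3,-14,0,255],[-9,-0.7,-14,0,255],[-14,-1.1,-14,0,255],[-19,-1.5,-14,0,255],[-24,-1.9,-14,0,255],[-29,-2.3,-14,0,255]]'; python3 -m crank '[[-4,-0.3,0,0,255],[-7,-0.6,0,0,255],[-7,-0.6,0,0,255],[-7,-0.6,0,0,255],[-7,-0.6,0,0,255]]'
python3 - <<'E'
from h import *
go([.4432,-.2715,.0743],-9.8)
c=arm.get_calibration("side");print(arm.state()["gripper_width"])
E
```

```text
t: 18.6
eef_pos: [0.4585, -0.2035, 0.2116]
tool_rot: [-2.399, -2.023, 0.002]
contact_force: [-0.4, 0.4, -3.1]
gripper_width: 0.0436
grasp_force: 51.4
t: 19.23
eef_pos: [0.4425, -0.2695, 0.2135]
tool_rot: [-2.4, -2.026, 0.0]
contact_force: [-0.2, 0.3, -1.9]
gripper_width: 0.0434
grasp_force: 51.4
TCP [ 0.4425 -0.2695  0.2135] shift cm [-0.2   0.12 13.92]
tooly ang -9.66 tilt [ 8.0e-04 -1.1e-03 -1.0e+00] q6 -0.48
turn 0.14147768660821214
0.043392077229030136
```

```bash
python3 -m crank '[[-0.2,0.1,4,0,255],[-0.2,0.1,8,0,255],[-0.2,0.1,10,0,255],[-0.2,0.1,11,0,255],[-0.2,0.1,11,0,255],[-0.2,0.1,11,0,255]]'
python3 - <<'E'
from h import *
go([.4432,-.2715,.0743],-9.8)
a=arm.grab_frame("side")[90:210,270:430];b=arm.grab_frame("scene")[140:260,350:510]
cv2.imwrite("pics/d1.png",cv2.resize(np.hstack([a,b]),None,fx=2.5,fy=2.5,interpolation=cv2.INTER_CUBIC))
E
```

```text
t: 19.98
eef_pos: [0.444, -0.2731, 0.1057]
tool_rot: [2.4, 2.024, 0.001]
contact_force: [-0.2, -0.3, -2.6]
gripper_width: 0.0436
grasp_force: 51.5
TCP [ 0.444  -0.2731  0.1057] shift cm [ 0.15 -0.11  3.14]
tooly ang -9.71 tilt [-0.001   0.0019 -1.    ] q6 -0.48
turn 0.09475228603454866
```

View pics/d1.png

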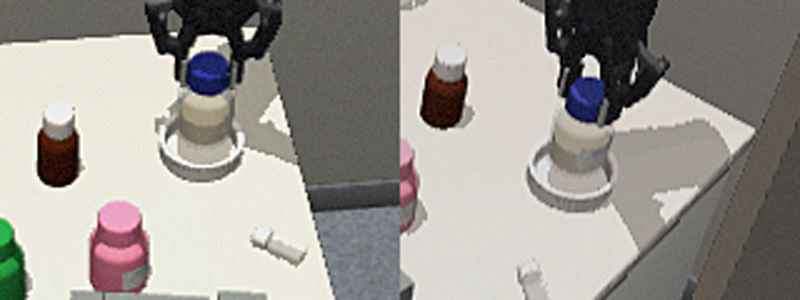

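The bottle hangs over the dish's middle in both views (dish at (202,145) and (572,170)). Lowering and releasing.

```bash
python3 -m crank '[[0.1,-0.1,1,0,255],[0.1,-0.1,2,0,255],[0.1,-0.1,2.6,0,255],[0.1,-0.1,3,0,255],[0.1,-0.1,3.2,0,255],[0.1,-0.1,3.2,0,255],[0.1,-0.1,3.2,0,255]]'
```

```text
t: 20.95
eef_pos: [0.442, -0.2721, 0.0743]
tool_rot: [-2.402, -2.025, 0.002]
contact_force: [-10.3, 4.0, 19.1]
gripper_width: 0.0431
grasp_force: 53.7
```

```bash
python3 -m crank '[[0,0,-0.1,0,255],[0,0,-0.1,0,70],[0,0,-0.1,0,70],[0,0,-0.1,0,70],[0,0,-0.1,0,70],[0,0,-3,0,70],[0,0,-8,0,70],[0,0,-10,0,70],[0,0,-10,0,70]]'
python3 - <<'E'
from h import *
S,C=arm.get_calibration("side"),arm.get_calibration("scene")
a,b=arm.grab_frame("side"),arm.grab_frame("scene")
def cen(i,x0,y0,x1,y1):
    h=cv2.cvtColor(i[y0:y1,x0:x1],cv2.COLOR_BGR2HSV);m=cv2.inRange(h,(110,120,50),(130,255,255));n=cv2.connectedComponentsWithStats(m)
    k=1+n[2][1:,4].argmax();return n[3][k]+[x0,y0],n[2][k]
p,s=cen(a,280,60,420,190);q,s2=cen(b,360,120,500,240);print(p,s,q,s2,tri(S,p,C,q),plane(S,p,.088),plane(C,q,.088))
go([.599,-.258,.15],-9.8)
E
```

```text
t: 22.08
eef_pos: [0.4435, -0.2725, 0.1744]
tool_rot: [2.399, 2.022, 0.001]
contact_force: [-1.2, -0.5, -0.8]
gripper_width: 0.062
grasp_force: 0.0
[352.6981982 128.5990991] [ 65  61  16  17 222] [423.4        189.60392157] [ 55  61  18  18 255] [ 0.44208824 -0.26950263  0.09113024] [ 0.44134241 -0.27293748  0.088     ] [ 0.44339491 -0.27237275  0.088     ]
TCP [ 0.442  -0.2713  0.1712] shift cm [ 3.96 15.26  2.11]
tooly ang -9.72 tilt [ 5.e-04 -1.e-03 -1.e+00] q6 -0.48
turn 0.07586424178134621
```

```bash
python3 -m crank '[[1,5,0,0,70],[2.5,10,0,0,70],[3.9,15.2,1,0,70],[3.9,15.2,3,0,70],[3.9,15.2,3,0,70],[3.9,15.2,3,0,70]]'
python3 - <<'E'
from h import *
c=arm.get_calibration("wrist");np.savez("w5.npz",**c);i=arm.grab_frame("wrist")
P=c["R"]@np.array([.5987,-.259,.091])+c["t"];print((c["K"]@P/P[2]))
cv2.imwrite("pics/w5.png",i)
go([.5987,-.259,.066],-9.8)
E
```

```text
t: 22.92
eef_pos: [0.5974, -0.259, 0.142]
tool_rot: [-2.402, -2.023, 0.001]
contact_force: [-0.1, 0.7, 0.8]
gripper_width: 0.0621
grasp_force: 0.0
[321.82126528 264.65378535   1.        ]
TCP [ 0.598  -0.2594  0.1431] shift cm [0.05 0.06 7.71]
tooly ang -9.78 tilt [-3.e-04  5.e-04 -1.e+00] q6 -0.32
turn 0.020337170636096857
```

View pics/w5.png

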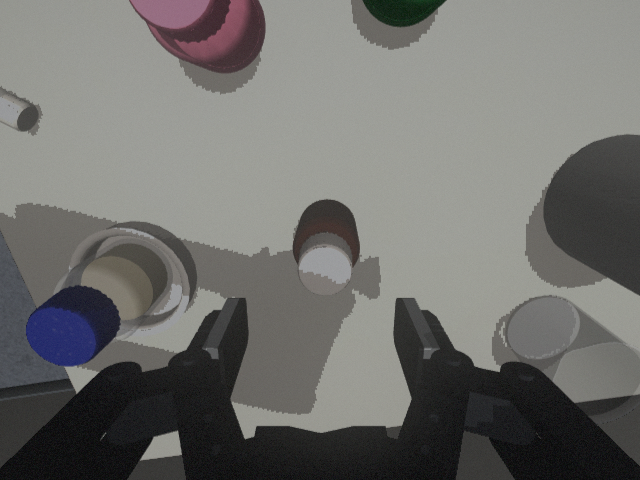

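The amber bottle's cap is at (325,269), 2 mm from the prediction. The pads are clear, and the spent bottle stands in the dish on the left.

```bash
python3 -m crank '[[-0.1,0.2,3,0,70],[-0.1,0.2,6,0,70],[-0.1,0.2,7.7,0,70],[-0.1,0.2,7.7,0,70],[-0.1,0.2,7.7,0,70],[-0.1,0.2,7.7,0,255],[-0.1,0.2,7.7,0,255],[-0.1,0.2,7.7,0,255],[-0.1,0.2,7.7,0,255],[-0.1,0.2,7.7,0,255]]' 40
python3 - <<'E'
from h import *
go([.531,.080,.21],-9.8)
E
```

```text
t: 24.22
eef_pos: [0.6015, -0.2606, 0.0669]
tool_rot: [2.4, 2.024, 0.001]
contact_force: [-1.0, 0.3, 6.0]
gripper_width: 0.0324
grasp_force: 39.7
TCP [ 0.6015 -0.2606  0.0669] shift cm [ 32.37 -12.66 -14.37]
tooly ang -9.72 tilt [-7.0e-04  2.2e-03 -1.0e+00] q6 -0.32
turn 0.0809648958960878
```

```bash
python3 -m crank '[[0,0,-2,0,255],[0,0,-6,0,255],[0,0,-11,0,255],[0,0,-14.5,0,255],[4,-1.6,-14.5,0,255],[9,-3.5,-14.5,0,255],[14,-5.5,-14.5,0,255],[19,-7.4,-14.5,0,255],[24,-9.4,-14.5,0,255],[29,-11.3,-14.5,0,255],[32.4,-12.6,-14.5,0,255],[32.4,-12.6,-14.5,0,255]]'; python3 -m crank '[[0,0,0,0,255],[0,0,0,0,255],[0,0,0,0,255]]'
python3 - <<'E'
from h import *
go([.5315,.0795,.0729],-9.8)
E
```

```text
t: 25.72
eef_pos: [0.5305, 0.083, 0.2114]
tool_rot: [-2.398, -2.03, -0.001]
contact_force: [-0.8, -1.5, -1.8]
gripper_width: 0.0321
grasp_force: 40.1
t: 26.1
eef_pos: [0.5312, 0.0795, 0.2103]
tool_rot: [-2.403, -2.023, 0.0]
contact_force: [0.1, 0.6, -1.6]
gripper_width: 0.0325
grasp_force: 40.1
TCP [0.5312 0.0795 0.2103] shift cm [ 0.    0.03 13.74]
tooly ang -9.81 tilt [-1.e-04 -1.e-04 -1.e+00] q6 0.22
turn -0.011158773711542835
```

```bash
python3 -m crank '[[0,0,4,0,255],[0,0,8,0,255],[0,0,11,0,255],[0,0,12.5,0,255],[0,0,13.2,0,255],[0,0,13.7,0,255],[0,0,13.8,0,255],[0,0,13.8,0,255]]'; python3 -m crank '[[0,0,0,0,110],[0,0,0,0,110],[0,0,0,0,90],[0,0,0,0,90],[0,0,-3,0,90],[0,0,-8,0,90],[0,0,-13,0,90],[0,0,-13,0,90]]'
python3 - <<'E'
from h import *
go([.4822,.3334,.1144],-9.8)
i=arm.grab_frame("wrist");cv2.imwrite("pics/w6.png",i)
c=arm.get_calibration("wrist")
for n,X in(("fresh",[.5315,.0795,.097]),("spotcentre",[.5315,.0795,.006])):
    P=c["R"]@np.array(X)+c["t"];print(n,c["K"]@P/P[2])
E
```

```text
t: 27.1
eef_pos: [0.5317, 0.0805, 0.0731]
tool_rot: [2.401, 2.025, 0.002]
contact_force: [-0.4, -0.5, -1.1]
gripper_width: 0.0326
grasp_force: 40.2
t: 28.1
eef_pos: [0.5342, 0.0807, 0.208]
tool_rot: [2.397, 2.021, 0.012]
contact_force: [-0.3, -0.6, -0.2]
gripper_width: 0.0553
grasp_force: 0.0
TCP [0.5342 0.0807 0.208 ] shift cm [24.01 -9.48  9.32]
tooly ang -9.72 tilt [ 0.0021  0.0092 -1.    ] q6 0.22
turn 0.07633460889771015
fresh [317.45775259 235.46579359   1.        ]
spotcentre [317.60277337 205.27289352   1.        ]
```

View pics/w6.png

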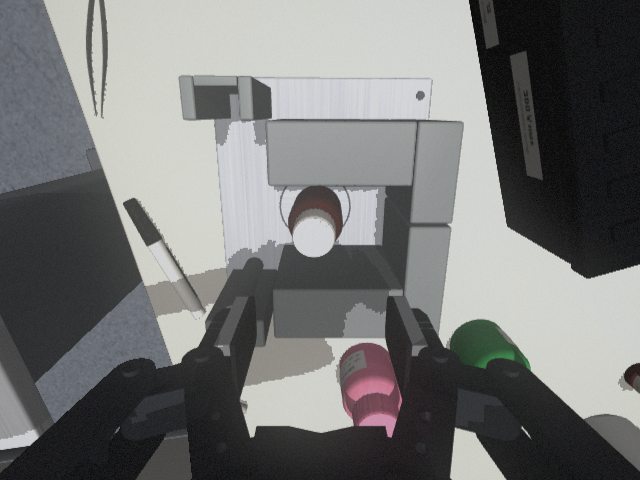

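The amber bottle stands upright in the middle of the ring (base about (316,212), ring 280–350). Next, the short brick.

```bash
python3 -m crank '[[4,-1.6,0,0,130],[9,-3.6,0,0,130],[14,-5.6,0,0,130],[19,-7.5,0,0,130],[23,-9.2,0,0,130],[24,-9.4,0,0,130],[24,-9.4,0,0,130],[24,-9.4,3,0,130],[24,-9.4,3,0,130]]'
python3 - <<'E'
from h import *
go([.4822,.3334,.1148],-9.73)
E
```

```text
t: 29.28
eef_pos: [0.4777, 0.3304, 0.1691]
tool_rot: [-2.403, -2.023, 0.009]
contact_force: [-0.5, -0.4, 0.0]
gripper_width: 0.0418
grasp_force: 0.0
TCP [0.4777 0.3304 0.1691] shift cm [0.4  0.42 5.43]
tooly ang -9.82 tilt [-0.0042 -0.0044 -1.    ] q6 0.69
turn -0.09264575035508926
```

```bash
python3 -m crank '[[0.3,0.3,0,0,130],[0.3,0.3,0,0,130],[0.3,0.3,2,0,130],[0.3,0.3,2,0,130],[0.3,0.3,2,0,130]]'
python3 - <<'E'
from h import *
go([.4822,.3334,.1148],-9.73)
E
```

```text
t: 29.9
eef_pos: [0.482, 0.3352, 0.1517]
tool_rot: [-2.401, -2.025, 0.002]
contact_force: [0.7, -0.7, 0.1]
gripper_width: 0.0419
grasp_force: 0.0
TCP [0.482  0.3352 0.1517] shift cm [-0.17  0.05  3.69]
tooly ang -9.72 tilt [-7.e-04 -9.e-04 -1.e+00] q6 0.69
turn 0.011366798846765391
```

```bash
python3 -m crank '[[-0.2,0,1.5,0,130],[-0.2,0,3,0,130],[-0.2,0,3.7,0,130],[-0.2,0,3.7,0,130],[-0.2,0,3.7,0,130],[-0.2,0,3.7,0,255],[-0.2,0,3.7,0,255],[-0.2,0,3.7,0,255],[-0.2,0,3.7,0,255],[-0.2,0,3.7,0,255]]' 60
python3 - <<'E'
from h import *
go([.4658,.0574,.2464],-9.73)
E
```

```text
t: 31.15
eef_pos: [0.4824, 0.3337, 0.116]
tool_rot: [2.402, 2.025, 0.002]
contact_force: [-1.3, 0.4, 5.7]
gripper_width: 0.0107
grasp_force: 59.4
TCP [0.4824 0.3337 0.116 ] shift cm [-27.5    3.04 -13.06]
tooly ang -9.72 tilt [ 7.e-04  7.e-04 -1.e+00] q6 0.69
turn 0.007588774299406964
```

```bash
python3 -m crank '[[0,0,-1,0,255],[0,0,-4,0,255],[0,0,-8,0,255],[0,0,-12,0,255],[0,0,-13.5,0,255],[-3,0.3,-13.5,0,255],[-8,0.9,-13.5,0,255],[-13,1.4,-13.5,0,255],[-18,2,-13.5,0,255],[-23,2.5,-13.5,0,255],[-27,3,-13.5,0,255],[-27.5,3,-13.5,0,255]]'; python3 -m crank '[[0,0,0,0,255],[0,0,0,0,255],[0,0,0,0,255],[0,0,0,0,255]]'
python3 - <<'E'
from h import *
go([.4658,.0574,.118],-9.73)
E
```

```text
t: 32.65
eef_pos: [0.4644, 0.055, 0.2489]
tool_rot: [-2.405, -2.021, 0.003]
contact_force: [1.2, 0.6, -3.1]
gripper_width: 0.0109
grasp_force: 58.6
t: 33.15
eef_pos: [0.4652, 0.0579, 0.2502]
tool_rot: [-2.4, -2.026, 0.0]
contact_force: [0.4, 0.1, -2.1]
gripper_width: 0.0108
grasp_force: 58.6
TCP [0.4652 0.0579 0.2502] shift cm [-0.04  0.07 13.22]
tooly ang -9.66 tilt [ 1.e-04 -1.e-04 -1.e+00] q6 0.18
turn 0.07229009093371985
```

```bash
python3 -m crank '[[0,0.1,0,0,255],[0,0.1,2,0,255],[0,0.1,3.5,0,255],[0,0.1,5,0,255],[0,0.1,7,0,255],[0,0.1,7,0,255],[0,0.1,7,0,255]]'
python3 - <<'E'
from h import *
go([.4658,.0574,.118],-9.73)
E
```

```text
t: 34.02
eef_pos: [0.4663, 0.057, 0.1806]
tool_rot: [2.402, 2.025, 0.0]
contact_force: [-0.9, 1.0, -1.8]
gripper_width: 0.0108
grasp_force: 58.7
TCP [0.4663 0.057  0.1806] shift cm [ 0.03 -0.06  6.26]
tooly ang -9.73 tilt [ 0.e+00  1.e-04 -1.e+00] q6 0.18
turn -0.0020828121524800736
```

No contact, and it's on the way into the groove.

```bash
python3 -m crank '[[0,0,2,0,255],[0,0,3.5,0,255],[0,0,5,0,255],[0,0,5.8,0,255],[0,0,6.2,0,255],[0,0,6.3,0,255],[0,0,6.3,0,255],[0,0,6.3,0,255]]'
python3 - <<'E'
from h import *
go([.4658,.0574,.118],-9.73)
E
```

```text
t: 35.02
eef_pos: [0.4667, 0.0571, 0.1179]
tool_rot: [2.401, 2.025, 0.001]
contact_force: [-0.3, -0.4, 1.8]
gripper_width: 0.0108
grasp_force: 59.4
TCP [0.4667 0.0571 0.1179] shift cm [ 0.02 -0.09 -0.01]
tooly ang -9.73 tilt [ 2.0e-04  1.2e-03 -1.0e+00] q6 0.18
turn 0.003046869697172383
```

```bash
python3 -m crank '[[0,0,0,0,130],[0,0,0,0,130],[0,0,0,0,130],[0,0,-4,0,130],[0,0,-8,0,130],[5,0.8,-8,0,130],[11,1.8,-8,0,130],[17,2.8,-8,0,130],[23,3.8,-8,0,130],[28.5,4.6,-8,0,130],[28.5,4.6,-8,0,130],[28.5,4.6,-5,0,130]]'; python3 -m crank '[[0,0,0,0,130],[0,0,0,0,130],[0,0,0,0,130],[0,0,0,0,130]]'
python3 - <<'E'
from h import *
go([.5605,.3303,.1128],-9.73)
E
```

```text
t: 36.52
eef_pos: [0.5613, 0.3313, 0.1696]
tool_rot: [2.399, 2.025, 0.007]
contact_force: [0.1, -0.5, -0.9]
gripper_width: 0.0419
grasp_force: 0.0
t: 37.02
eef_pos: [0.5603, 0.3302, 0.1687]
tool_rot: [2.402, 2.024, 0.003]
contact_force: [0.5, -1.0, -0.2]
gripper_width: 0.0418
grasp_force: 0.0
TCP [0.5603 0.3302 0.1687] shift cm [0.   0.01 5.59]
tooly ang -9.74 tilt [ 0.0011  0.0015 -1.    ] q6 0.62
turn -0.014577395356823786
```

```bash
python3 -m crank '[[0,0,3,0,130],[0,0,5,0,130],[0,0,5.6,0,130],[0,0,5.6,0,130],[0,0,5.6,0,130],[0,0,5.6,0,255],[0,0,5.6,0,255],[0,0,5.6,0,255],[0,0,5.6,0,255],[0,0,5.6,0,255]]' 60
python3 - <<'E'
from h import *
go([.4772,.1262,.2428],-9.73)
E
```

```text
t: 38.28
eef_pos: [0.5603, 0.3304, 0.1122]
tool_rot: [2.401, 2.025, 0.002]
contact_force: [0.3, -1.1, 5.0]
gripper_width: 0.0107
grasp_force: 59.6
TCP [0.5603 0.3304 0.1122] shift cm [-21.52  -4.72 -13.08]
tooly ang -9.73 tilt [ 8.0e-04  1.3e-03 -1.0e+00] q6 0.62
turn 0.0024121002432195837
```

```bash
python3 -m crank '[[0,0,-1,0,255],[0,0,-4,0,255],[0,0,-8,0,255],[0,0,-12,0,255],[0,0,-13.5,0,255],[-3,-0.7,-13.5,0,255],[-8,-1.8,-13.5,0,255],[-13,-2.9,-13.5,0,255],[-18,-3.9,-13.5,0,255],[-21,-4.6,-13.5,0,255],[-21.5,-4.7,-13.5,0,255],[-21.5,-4.7,-13.5,0,255]]'; python3 -m crank '[[0,0,0,0,255],[0,0,0,0,255],[0,0,0,0,255],[0,0,0,0,255]]'
python3 - <<'E'
from h import *
go([.4772,.1262,.1142],-9.73)
E
```

```text
t: 39.78
eef_pos: [0.4767, 0.1263, 0.2454]
tool_rot: [-2.402, -2.024, 0.001]
contact_force: [0.9, -0.0, -5.1]
gripper_width: 0.0112
grasp_force: 58.7
t: 40.28
eef_pos: [0.4771, 0.1265, 0.2462]
tool_rot: [-2.401, -2.026, 0.0]
contact_force: [0.2, -0.0, -3.6]
gripper_width: 0.0108
grasp_force: 58.7
TCP [0.4771 0.1265 0.2462] shift cm [-0.03  0.02 13.2 ]
tooly ang -9.7 tilt [-0.e+00 -1.e-04 -1.e+00] q6 0.32
turn 0.030217651984557392
```

```bash
python3 -m crank '[[0,0,2,0,255],[0,0,3.5,0,255],[0,0,5,0,255],[0,0,6.5,0,255],[0,0,6.5,0,255],[0,0,6.5,0,255]]'
python3 - <<'E'
from h import *
go([.4772,.1262,.1142],-9.73)
E
```

```text
t: 41.02
eef_pos: [0.4773, 0.1263, 0.1817]
tool_rot: [2.402, 2.025, 0.001]
contact_force: [0.9, -0.5, -3.5]
gripper_width: 0.0112
grasp_force: 58.7
TCP [0.4773 0.1263 0.1817] shift cm [-0.01 -0.01  6.75]
tooly ang -9.73 tilt [ 2.e-04  5.e-04 -1.e+00] q6 0.32
turn 0.0014664307286551548
```

```bash
python3 -m crank '[[0,0,2,0,255],[0,0,3.5,0,255],[0,0,5,0,255],[0,0,6.1,0,255],[0,0,6.6,0,255],[0,0,6.8,0,255],[0,0,6.8,0,255],[0,0,6.8,0,255]]'
python3 - <<'E'
from h import *
go([.4772,.1262,.1142],-9.73)
E
```

```text
t: 42.02
eef_pos: [0.478, 0.1263, 0.1143]
tool_rot: [2.401, 2.024, 0.003]
contact_force: [0.4, -1.3, 1.5]
gripper_width: 0.0109
grasp_force: 59.5
TCP [0.478  0.1263 0.1143] shift cm [-0.02 -0.08  0.01]
tooly ang -9.73 tilt [ 5.0e-04  2.2e-03 -1.0e+00] q6 0.32
turn 0.0008188818756309502
```

Seated. Releasing, withdrawing, and taking a check picture.

```bash
python3 -m crank '[[0,0,0,0,130],[0,0,0,0,130],[0,0,0,0,130],[0,0,-4,0,130],[0,0,-9,0,130],[-3.5,0,-15,0,130],[-3.5,0,-15,0,130],[-3.5,0,-15,0,130],[-3.5,0,-15,0,130]]'
python3 - <<'E'
from h import *
i=arm.grab_frame("wrist")
b=arm.grab_frame("scene")[140:340,230:450]
cv2.imwrite("pics/f.png",np.hstack([cv2.resize(i,(460,345)),cv2.resize(b,(340,345))]))
E
```

```text
t: 43.15
eef_pos: [0.4703, 0.092, 0.2613]
tool_rot: [-2.4, -2.024, 0.004]
contact_force: [0.4, -0.4, -0.7]
gripper_width: 0.042
grasp_force: 0.0
```

View pics/f.png

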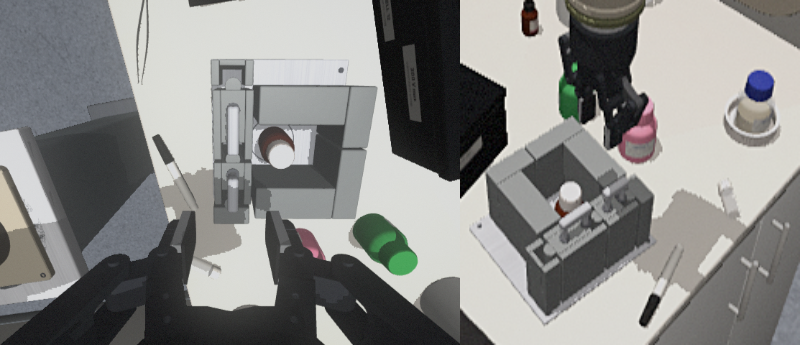

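The wall is rebuilt and flush (bars at (233,130) and (232,195)). The amber bottle is inside at (280,150), and the spent one is upright in the dish at (757,100).

```bash
python3 -c "
from cell import arm
print(arm.close_job())"
```

```text
the job is handed in; nothing more can be done
None
```

I handed the job in at about 43 s of the 144 s allowed: the spent bottle stands in the dish, the amber bottle is on the ringed spot, and both bricks are back in the front wall; the last pictures look right, but no verdict came back.

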